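Sweep two used petri dishes off the riser into the waste chute

ROBOT

A 6-joint arm with a two-finger parallel gripper is mounted at the origin on a cart in front of the work surface, level with it; the furniture and walls round the work are solid. World frame = base frame: x ahead of the robot, y to its left, z up, the work surface at z = 0. Lengths are in mm, angles in degrees, forces in N, time in s.
With the tool pointing down it reaches from about 350 to 850 mm from the base axis. Payload 8.1 kg.
Tool frame: the origin (TCP) lies midway between the tips of the shut fingers; the grasp point (between the pads) lies 19 mm behind it; z points along the fingers, y is the line along which they close (so a half turn about z gives the same grasp; the last joint's range is limited). The gripper opens to 85 mm and grips with 20 to 120 N. Pads are 22 mm wide; open, the fingers measure 114 mm over their backs; the gripper's body (76 mm by 85 mm) begins 54 mm behind the grasp point. The pads swing forward as they close: fully open they stand 13 mm farther back than shut.
Start: joints at [-4.893, 7.471, 85.268, -0, 87.261, -4.893], TCP at [600.004, 0.022, 231.292] pointing down, gripper open.
Joint ranges: [-169.43, 169.43], [-51.17, 129.36], [1.28, 143.12], [-76.62, 256.62], [0, 156.53], [-152.29, 152.29]. Speed limits (degrees/s): [136.94, 136.94, 159.86, 180, 180, 180].

INTERFACE

Orientations are given as [roll, pitch, yaw] about the fixed x, y, z axes, in that order (R = Rz(yaw) Ry(pitch) Rx(roll)).
In Python, from bench import r gives the robot as it stands. The module is installed in compiled form; this text tells all that it offers.
- The arm moves only by the tool jog_arm, never from a script. Its argument "rows" is a list of rows, each a list of 2 entries, a list of its own where there are three numbers: the shift along the tool's x, y, z in mm, then the turn, a rotation vector about the tool's x, y, z in rad. A call has 1 to 10 rows; each row is the pose to reach, as a shift and turn from the pose commanded when the call began, along the tool's axes at that moment; what a row does not reach only later rows make up. A row lasts 1/10 s, in which the tool goes at most 50 mm and 8.59 degrees, less where a joint would pass 70% of its speed; a pose out of reach is approached as far as the arm can. A call with a gripper value outside its range is refused whole. "grip" is the finger opening in mm, from 0 to 85.4, set as the call begins (left out, the last holds). The fingers move at their own pace and stop on an object; "force" is the grip in N (left out, the last holds). Time passes only in rows, so rows that repeat a pose let the fingers close. It gives the time, the measured TCP pose, the force, the opening and the grip force at its end, in the units of the state.
- r.sense(): the state, without advancing time (a new reading comes with each control period).
- r.snapshot(name): name is "scene" or "side" or "wrist"; returns (picture, depth): 384x512x3 uint8, blue, green, red; 384x512 float32, mm along the optical axis (not along the pixel's ray), 0 where there is no reading.
- r.camera_params(name): a dict with "fx", "fy", "cx", "cy" (pixels), "pose" (4x4, takes a point from camera to world coordinates); the wrist camera has in their place "tool_from_camera" (4x4, takes a point from camera to tool coordinates, whose origin is the TCP and whose axes are the flange's). Camera axes: x right, y down, z forward; pixel columns grow to the right and rows downward; lengths in mm; the calibration is good to about 2 mm. The wrist camera is an equidistant fisheye: a pixel r from the principal point sees the ray r / f radians off the axis. A picture is of the moment at which its call begins: read the wrist's pose just before it. camera_params takes no time and is no camera call.
- r.hand_in(): hands the job in; it is judged then, once.
The state is a dict: "time": time; "joint_pos": joint angles; "qd": joint speeds; "joint_efforts": joint torques, N m; "tool_pos": TCP position; "tcp_rot": TCP orientation; "ft_force": force on the tool from outside, world axes, zero at the start; "wrist_torque": the same for the moment, N m; "finger_gap": finger opening in mm; "grip_force": force on a finger pad.
Only numpy, scipy, OpenCV 4.12 (cv2) and the standard library are available. Lean on these libraries where they do the work, as an engineer would, in place of code of your own. Each camera call takes 0.05 s, during which the arm holds its last target. There are 200 camera calls.

TASK

Throw away the two used petri dishes: slide the waste chute's gate fully open, push each dish along the riser, without lifting it, and out through the gap in the lip so that it drops into the chute, then slide the gate fully shut again. Leave the two small bottles on the riser standing where they are.

Things in the scene. Friction and masses are not known exactly. Their poses are not given: they have to be found in the camera images.
- riser: fixed aluminium bench riser: plate 260 (x) by 400 mm (y) on four feet, upper face 115 mm above the worktop; origin on the worktop under its centre, z up. A lip 4 mm thick, 6 mm high runs round the plate's edge but for an exit gap 124 mm wide in the middle (x = 0) of each short end (y = +200 and -200 mm). The chute stands at one end (it varies), a closed pink box, 50 mm high, at the other.
- waste_chute: fixed grey open-topped bin 270 (x) by 123 (y) by 100 mm high, walls 4 mm, parallel to the riser at its +y or -y end; origin under its centre on the worktop, 254.5 mm in y and -65 mm in x from the riser's. Drop mouth: its +x half (centre x = +65 mm), beside the exit gap, just under the plate's rounded end. Slick inside; the floor slopes evenly from 70 mm high at the +x end to 22 mm at the -x end.
- chute_gate (a joint): flat steel gate that slides between the chute's side walls, its top 101 mm above the worktop; 0 m = shut (covers the drop mouth, +x half), 0.130 m = fully open (moved towards the chute's -x, covers the -x half). Starts shut or partly open. Friction about 1.5 N, stays where it is left.
- gate_tab (a point): centre of the top of the gate's black tab, the thing to push the gate by: an upright plate 8 mm (x) by 40 mm (y), standing 30 mm above the gate, top 131 mm above the worktop. It moves with the gate.
- dish_a: used petri dish with its lid, a cream disc 90 mm in diameter and 16 mm high, about 50 g, loose, lying flat on the riser; origin at the centre of its underside. Too wide for most grippers. It starts nearer the riser's +y end.
- dish_b: second used petri dish, the same as dish_a; it starts nearer the riser's -y end.
- brown_vial: small brown glass bottle with black cap, 34 mm in diameter, 80 mm high, about 80 g, standing loose on the riser near the middle of its length; origin at the centre of its underside. To be left standing where it is.
- white_bottle: small white bottle with red cap, 35 mm in diameter, 74 mm high, about 80 g, standing loose on the riser near the middle of its length, across from the brown one (about 160 mm between centres in x, either may be at +x; the far dish must pass between them); origin at the centre of its underside. To be left standing where it is.
Things that resemble listed ones, but are neither listed nor needed, are in the scene too. Leave any black or green look-alike of the dish_a alone.

How it is judged:
By the outcome, as a careful person would: the job done as asked, in the order asked, and still so for the second after the job is handed in, with the robot touching nothing.
It also fails if it takes over 72 s, if anything falls off the work surface, if the arm or the gripper's body presses on something with over 40 N, if the wrist force passes 120 N, or if a joint passes its speed limit or range.

## Working session

There is one attempt and no reset: what is moved stays moved. The work goes in short steps, Python scripts to look and compute and a tool call to move; the robot and the scene stay as the last step left them, time stands still between calls to the robot, and variables do not carry over. Pictures are saved under pics/ and viewed, at most 10 in all, crops included, and the job is handed in when it is done.

Besides the shell and the picture viewer there is one more tool, called after ">>>" as name([rows], argument=value, ...), one row to a line, values as JSON. jog_arm: Moves the arm, as the interface text tells. Its arguments: {"type":"object","properties":{"rows":{"type":"array"},"grip":{"type":"number"},"force":{"type":"number"}},"required":["rows"]}

```bash
mkdir -p pics; cat > h.py <<'E'
from bench import r
import numpy as np, cv2
def grab(n):
    p,d=r.snapshot(n); cv2.imwrite(f'pics/{n}.png',p); np.save(f'pics/{n}.npy',d); return p,d
def world(n,u,v,z=None,d=None):
    c=r.camera_params(n); T=np.array(c['pose']); ray=T[:3,:3]@np.array([(u-c['cx'])/c['fx'],(v-c['cy'])/c['fy'],1]); o=T[:3,3]
    if z is not None: d=(z-o[2])/ray[2]
    return o+ray*d
E
python3 - <<'E'
from h import *
a,_=grab('scene'); b,_=grab('side')
cv2.imwrite('pics/s1.png',cv2.resize(a,(800,600))); cv2.imwrite('pics/s2.png',cv2.resize(b,(800,600)))
print(r.sense())
for n in('scene','side'): print(np.round(np.array(r.camera_params(n)['pose']),2))
E
```

```text
{'time': 0.1, 'joint_pos': array([-4.89283886e+00,  7.51023587e+00,  8.53241982e+01,  3.15786357e-04,
        8.72635307e+01, -4.89146460e+00]), 'qd': array([-0.04443097, -0.028119  , -0.20759248, -0.0498829 , -0.01424209,
       -0.07021419]), 'joint_efforts': array([ 1.52257860e-03, -5.70947063e+01, -5.01941299e+01, -1.80579236e-04,
        8.16394575e-03,  5.26326357e-05]), 'tool_pos': array([5.99486278e+02, 7.06460490e-02, 2.30343933e+02]), 'tcp_rot': array([-1.79902419e+02, -8.66755354e-03,  8.99986030e+01]), 'ft_force': array([-0.48149776,  0.22086601, -0.12564499]), 'wrist_torque': array([-0.02115561, -0.0363401 , -0.02904239]), 'grip_force': 0.0, 'finger_gap': 85.54725044472299}
[[-8.7000e-01 -2.9000e-01  4.0000e-01  9.4160e+01]
 [-5.0000e-01  5.3000e-01 -6.9000e-01  8.8221e+02]
 [-1.0000e-02 -7.9000e-01 -6.1000e-01  8.2838e+02]
 [ 0.0000e+00  0.0000e+00  0.0000e+00  1.0000e+00]]
[[ 9.90000e-01 -7.00000e-02  9.00000e-02  4.49830e+02]
 [-1.10000e-01 -4.60000e-01  8.80000e-01 -1.27959e+03]
 [-2.00000e-02 -8.90000e-01 -4.60000e-01  7.98800e+02]
 [ 0.00000e+00  0.00000e+00  0.00000e+00  1.00000e+00]]
```

View pics/s1.png

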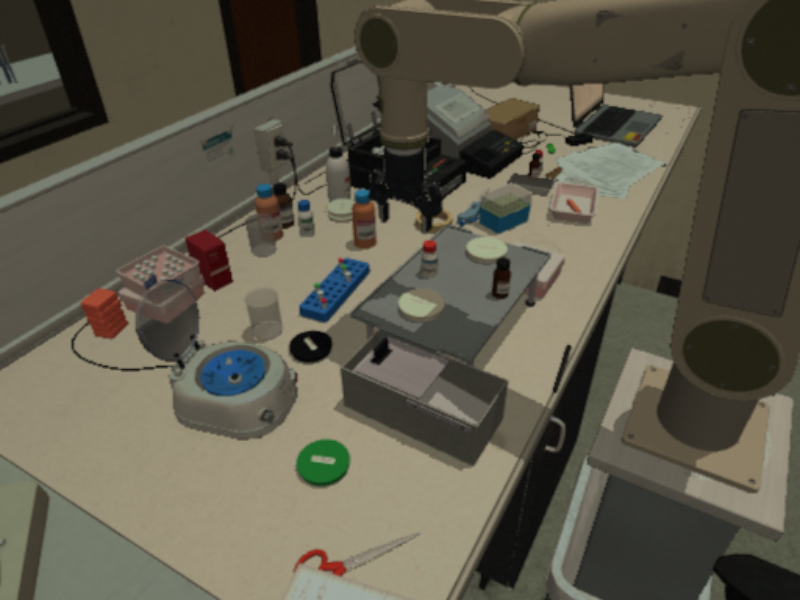

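View pics/s2.png

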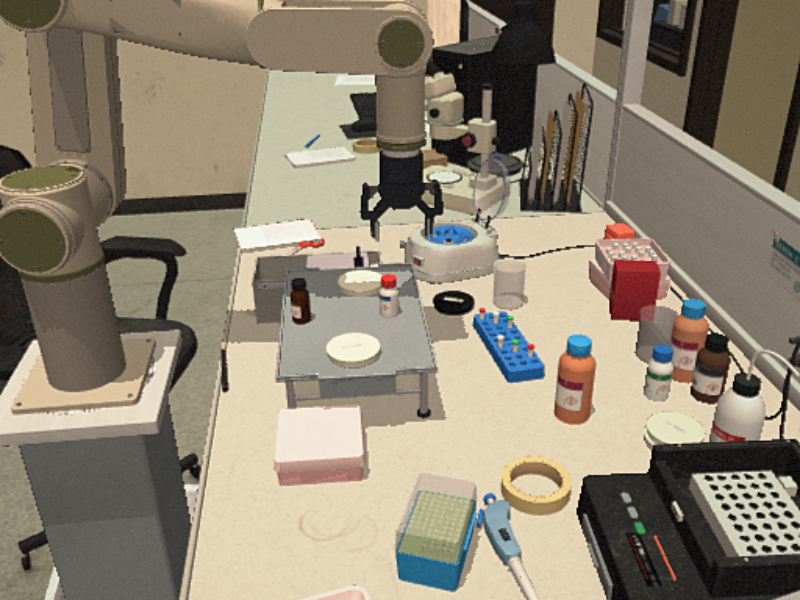

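The chute is at the +y end. In the scene view the dishes are at about (420,303) and (487,249), the white bottle at (430,258), the brown vial at (502,280) and the gate tab at (382,350). The black and green discs and the cream dish on the worktop are not on the riser, so they aren't candidates. I'll enlarge both views to confirm and measure.

```bash
python3 - <<'E'
from h import *
a=cv2.imread('pics/scene.png')[140:300,215:365]; cv2.imwrite('pics/c1.png',cv2.resize(a,None,fx=3.7,fy=3.7,interpolation=2))
b=cv2.imread('pics/side.png')[155:265,155:295]; cv2.imwrite('pics/c2.png',cv2.resize(b,None,fx=5,fy=5,interpolation=2))
E
```

```text
(no output)
```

View pics/c1.png

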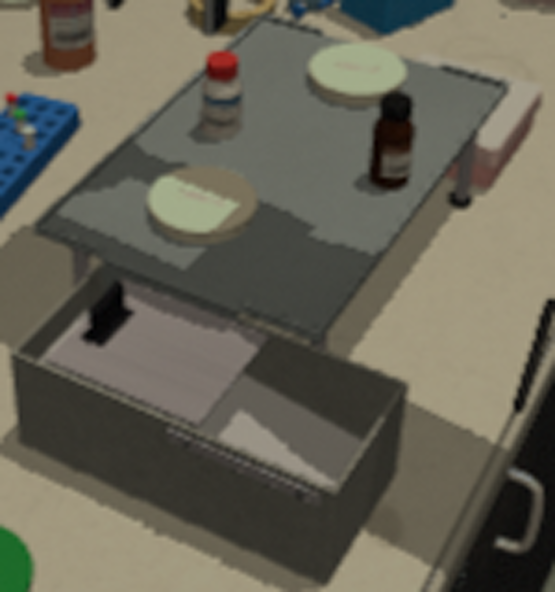

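View pics/c2.png

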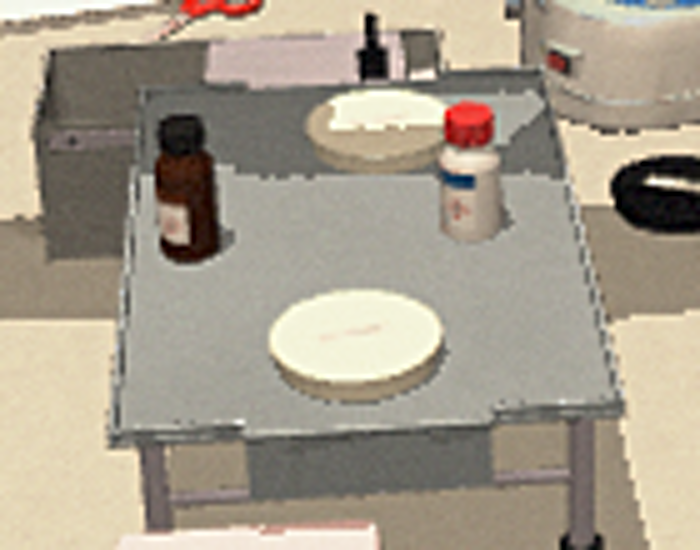

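```bash
python3 - <<'E'
from h import *
S=lambda u,v,z:world('scene',215+u/3.7,140+v/3.7,z)
D=lambda u,v,z:world('side',155+u/5,155+v/5,z)
P=[('corner+y+x',(38,228),(548,72),121),('+y-x',(322,338),(138,88),121),('-y-x',(507,85),(112,440),121),('-y+x',(265,18),(622,405),121),
('dishA',(202,201),(380,124),131),('dishB',(357,71),(357,336),131),('white',(222,60),(469,111),189),('brown',(397,99),(181,123),195),('tab',(107,292),(372,18),131),
('gate-x+y corner',(200,420),None,101),('gate-x-y',(265,345),(205,85),101),('chute +x+y',(18,355),None,100),('chute -x+y',(325,580-95),None,100),('chute -x-y',(405,383),(48,50),100),]
w={}
for n,a,b,z in P:
    w[n]=[S(*a,z)[:2]]+([D(*b,z)[:2]] if b else []); print(n,[np.round(x) for x in w[n]])
sc=np.mean([np.mean(w[k],0) for k in list(w)[:4]],0)
m=lambda k:np.mean(w[k],0)
e=(m('+y-x')-m('-y-x')+m('corner+y+x')-m('-y+x')); yaw=np.arctan2(-e[0],e[1]); print('riser',sc,np.degrees(yaw),np.linalg.norm(e)/2)
R=np.array([[np.cos(yaw),np.sin(yaw)],[-np.sin(yaw),np.cos(yaw)]])
for k in list(w): print(k,np.round(R@(m(k)-sc)))
E
```

```text
corner+y+x [array([628., 156.]), array([640., 135.])]
+y-x [array([373., 164.]), array([379., 151.])]
-y-x [array([ 365., -232.]), array([ 371., -250.])]
-y+x [array([ 616., -236.]), array([ 624., -254.])]
dishA [array([523.,  72.]), array([527.,  57.])]
dishB [array([ 491., -173.]), array([ 496., -186.])]
white [array([567., -46.]), array([570., -50.])]
brown [array([409., -52.]), array([411., -54.])]
tab [array([532., 206.]), array([533., 215.])]
gate-x+y corner [array([421., 264.])]
gate-x-y [array([415., 172.]), array([421., 191.])]
chute +x+y [array([572., 270.])]
chute -x+y [array([319., 275.])]
chute -x-y [array([309., 157.]), array([315., 265.])]
riser [499.50766457 -45.79365149] -1.5805129277587033 395.18242380306776
corner+y+x [129. 195.]
+y-x [-129.  200.]
-y-x [-126. -199.]
-y+x [ 126. -196.]
dishA [ 22. 111.]
dishB [  -2. -134.]
white [69. -1.]
brown [-90. -10.]
tab [ 26. 257.]
gate-x+y corner [-87. 307.]
gate-x-y [-88. 225.]
chute +x+y [ 64. 318.]
chute -x+y [-189.  315.]
chute -x-y [-195.  252.]
```

The crops confirm two cream dishes on the riser and the gate about 25 mm open. The two views differ by about 13 mm in y, so I'll refine with depth.

```bash
python3 - <<'E'
from h import *
for n in('scene','side'):
    d=np.load(f'pics/{n}.npy'); img=cv2.imread(f'pics/{n}.png'); c=r.camera_params(n); T=np.array(c['pose'])
    v,u=np.mgrid[:384,:512]; X=np.stack([(u-c['cx'])/c['fx']*d,(v-c['cy'])/c['fy']*d,d],-1)@T[:3,:3].T+T[:3,3]
    ok=(d>0); x,y,z=np.moveaxis(X,-1,0)
    def rep(t,m):
        m=m&ok
        if m.sum()>3: q=X[m]; print(n,t,m.sum(),'med',np.round(np.median(q,0)),'lo',np.round(np.percentile(q,3,0)),'hi',np.round(np.percentile(q,97,0)))
    pl=(x>370)&(x<630)&(y>-245)&(y<155)
    rep('plate',pl&(z>108)&(z<122))
    rep('A',(abs(x-525)<60)&(abs(y-65)<65)&(z>125)&(z<140))
    rep('B',(abs(x-493)<60)&(abs(y+180)<65)&(z>125)&(z<140))
    rep('white',(abs(x-569)<35)&(abs(y+48)<40)&(z>165)&(z<205)); rep('brown',(abs(x-410)<35)&(abs(y+53)<40)&(z>165)&(z<205))
    rep('tab',(x>380)&(x<600)&(abs(y-210)<40)&(z>112)&(z<140)); rep('gate',(x>350)&(x<620)&(abs(y-215)<60)&(z>92)&(z<98+8))
E
```

```text
scene plate 4598 med [482.  -3. 116.] lo [ 377. -230.  113.] hi [623. 147. 120.]
scene A 447 med [523.  71. 131.] lo [484.  28. 127.] hi [563. 109. 134.]
scene B 311 med [ 490. -174.  131.] lo [ 453. -215.  127.] hi [ 531. -138.  134.]
scene white 88 med [565. -40. 183.] lo [554. -57. 166.] hi [578. -32. 191.]
scene brown 126 med [406. -41. 182.] lo [393. -59. 166.] hi [420. -33. 198.]
scene tab 69 med [527. 215. 128.] lo [525. 194. 114.] hi [532. 231. 133.]
scene gate 1591 med [480. 222. 101.] lo [389. 157.  94.] hi [575. 273. 104.]
side plate 4938 med [493. -94. 114.] lo [ 378. -241.  111.] hi [624. 143. 119.]
side A 324 med [524.  62. 129.] lo [487.  26. 126.] hi [562. 104. 132.]
side B 522 med [ 494. -183.  129.] lo [ 456. -221.  126.] hi [ 533. -140.  132.]
side white 100 med [569. -56. 182.] lo [556. -63. 166.] hi [581. -42. 189.]
side brown 133 med [410. -58. 181.] lo [397. -66. 166.] hi [422. -42. 195.]
side tab 26 med [530. 195. 127.] lo [527. 188. 113.] hi [535. 220. 132.]
side gate 438 med [482. 232.  99.] lo [370. 186.  94.] hi [576. 273. 103.]
```

>>> jog_arm([
  [[40,-14,0],[0,0,0]],
  [[80,-28,0],[0,0,0]],
  [[120,-42,0],[0,0,0]],
  [[160,-56,0],[0,0,0]],
  [[211,-70,0],[0,0,0]],
  [[211,-70,30],[0,0,0]],
  [[211,-70,60],[0,0,0]],
  [[211,-70,75],[0,0,0]],
  [[211,-70,85],[0,0,0]],
  [[211,-70,85],[0,0,0]],
], grip=45)

```text
time: 1.1
tool_pos: [529.4, 210.4, 144.9]
tcp_rot: [-179.9, 0.0, 90.0]
ft_force: [-0.3, -0.4, 0.1]
finger_gap: 45.0
grip_force: 0.0
```

```bash
python3 - <<'E'
from h import *
a,d=grab('scene'); cv2.imwrite('pics/c3.png',cv2.resize(a[120:300,200:390],None,fx=3.2,fy=3.2,interpolation=2))
E
```

```text
(no output)
```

View pics/c3.png

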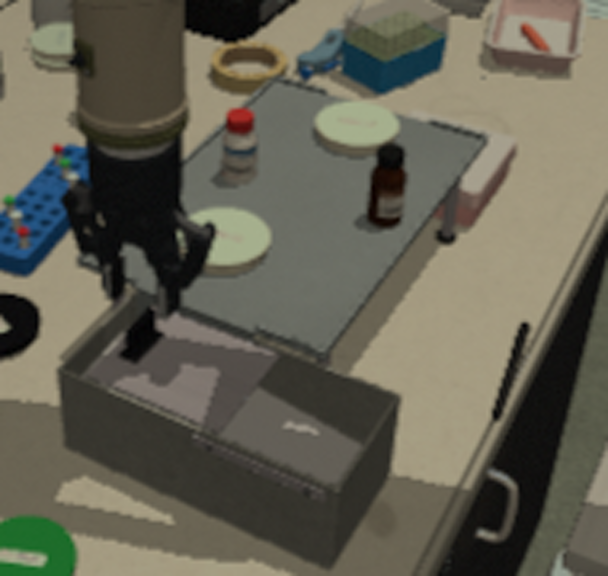

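The tab at (140,335) sits between the finger tips. The knuckles look wide, so before planning the pass between the bottles I'll check their width by height from depth.

```bash
python3 - <<'E'
from h import *
grab('side'); s=r.sense()['tool_pos']; print(s)
for n in('scene','side'):
    d=np.load(f'pics/{n}.npy'); c=r.camera_params(n); T=np.array(c['pose'])
    v,u=np.mgrid[:384,:512]; X=(np.stack([(u-c['cx'])/c['fx']*d,(v-c['cy'])/c['fy']*d,d],-1)@T[:3,:3].T+T[:3,3]-s)[d>0]
    X=X[(abs(X[:,0])<120)&(abs(X[:,1])<60)]
    for z in range(0,170,10):
        q=X[(X[:,2]>=z)&(X[:,2]<z+10)]
        if len(q)>4: print(n,z,len(q),np.round(np.percentile(q,[2,98],0)[:,:2].T.ravel()))
E
```

```text
[530.77055824 210.76320357 147.36506256]
scene 0 21 [-37.  32. -11.  10.]
scene 10 46 [-38.  35. -12.  11.]
scene 20 42 [-38.  32. -14.  10.]
scene 30 40 [-38.  28. -10.  10.]
scene 40 56 [-54.  46. -12.  12.]
scene 50 106 [-57.  53. -13.  12.]
scene 60 99 [-61.  55. -17.  16.]
scene 70 108 [-64.  54. -16.  15.]
scene 80 95 [-66.  60.  -6.  16.]
scene 90 141 [-68.  59. -11.  18.]
scene 100 176 [-67.  60. -11.  18.]
scene 110 41 [-42.  -1. -10.  11.]
scene 120 30 [-40.  12.  -9.  35.]
scene 130 98 [-40.  23. -16.  36.]
scene 140 101 [-39.  18. -17.  36.]
scene 150 98 [-39.  21.  -8.  36.]
scene 160 105 [-40.  21.  -2.  36.]
side 0 13 [-31.  33. -17.  -7.]
side 10 25 [-34.  34. -16.  -2.]
side 20 23 [-34.  35. -18.   6.]
side 30 28 [-35.  35. -18.   7.]
side 40 40 [-49.  51. -17.  -2.]
side 50 69 [-54.  54. -19.  13.]
side 60 50 [-58.  58. -22.   8.]
side 70 72 [-59.  57. -24.  -0.]
side 80 85 [-61.  62. -21.  -5.]
side 90 115 [-63.  65. -22.  -1.]
side 100 126 [-62.  62. -23.   7.]
side 110 63 [-38.  37. -19.   1.]
side 120 39 [-36.  34. -40.  -9.]
side 130 66 [-34.  34. -42. -11.]
side 140 69 [-36.  33. -44.  -4.]
side 150 75 [-37.  34. -43.  -7.]
side 160 81 [-36.  35. -43.  -7.]
```

>>> jog_arm([
  [[0,0,10],[0,0,0]],
  [[0,0,20],[0,0,0]],
  [[0,0,28],[0,0,0]],
  [[0,0,34],[0,0,0]],
  [[0,0,34],[0,0,0]],
])

```text
time: 1.7
tool_pos: [529.1, 210.7, 110.7]
tcp_rot: [-179.9, 0.0, 90.0]
ft_force: [0.0, 0.1, 0.8]
finger_gap: 45.3
grip_force: 0.0
```

>>> jog_arm([
  [[0,0,0],[0,0,0]],
  [[0,0,0],[0,0,0]],
  [[0,0,0],[0,0,0]],
  [[0,0,0],[0,0,0]],
  [[0,0,0],[0,0,0]],
  [[0,0,0],[0,0,0]],
], grip=0, force=20)

```text
time: 2.3
tool_pos: [530.4, 211.2, 112.9]
tcp_rot: [179.9, -0.0, 90.0]
ft_force: [-0.4, -0.6, 4.3]
finger_gap: 7.6
grip_force: 23.5
```

>>> jog_arm([
  [[0,-10,0],[0,0,0]],
  [[1,-20,0],[0,0,0]],
  [[1,-30,0],[0,0,0]],
  [[1,-40,0],[0,0,0]],
  [[1,-50,0],[0,0,0]],
  [[2,-60,0],[0,0,0]],
  [[2,-70,0],[0,0,0]],
  [[2,-78,0],[0,0,0]],
  [[2,-84,0],[0,0,0]],
  [[2,-88,0],[0,0,0]],
])

```text
time: 3.3
tool_pos: [441.3, 213.7, 112.8]
tcp_rot: [179.9, -0.1, 90.0]
ft_force: [2.3, 3.4, 5.3]
finger_gap: 7.5
grip_force: 24.0
```

>>> jog_arm([
  [[0,-3,0],[0,0,0]],
  [[0,-6,0],[0,0,0]],
  [[0,-9,0],[0,0,0]],
  [[0,-11,0],[0,0,0]],
  [[0,-12,0],[0,0,0]],
])

```text
time: 3.8
tool_pos: [429.6, 214.0, 112.8]
tcp_rot: [179.9, -0.1, 90.0]
ft_force: [2.1, 4.6, 4.1]
finger_gap: 7.6
grip_force: 24.0
```

>>> jog_arm([
  [[0,-2,0],[0,0,0]],
  [[0,-4,0],[0,0,0]],
  [[0,-6,0],[0,0,0]],
  [[0,-7,0],[0,0,0]],
  [[0,-7,0],[0,0,0]],
])

```text
time: 4.3
tool_pos: [423.7, 214.1, 112.9]
tcp_rot: [179.8, -0.1, 90.0]
ft_force: [6.6, 4.5, 0.5]
finger_gap: 7.8
grip_force: 23.6
```

>>> jog_arm([
  [[0,-1,0],[0,0,0]],
  [[0,-2,0],[0,0,0]],
  [[0,-2,0],[0,0,0]],
  [[0,-2,0],[0,0,0]],
])

```text
time: 4.7
tool_pos: [423.5, 214.1, 113.0]
tcp_rot: [179.6, -0.2, 90.0]
ft_force: [18.0, 7.7, -7.1]
finger_gap: 7.5
grip_force: 23.0
```

>>> jog_arm([
  [[0,2,0],[0,0,0]],
  [[0,2,0],[0,0,0]],
  [[0,2,0],[0,0,0]],
  [[0,2,-30],[0,0,0]],
  [[0,2,-70],[0,0,0]],
  [[-20,12,-95],[0,0,0]],
  [[-65,34,-95],[0,0,0]],
  [[-110,56,-95],[0,0,0]],
  [[-155,80,-95],[0,0,0]],
  [[-195,98,-95],[0,0,0]],
], grip=30)

```text
time: 5.7
tool_pos: [519.1, 16.1, 206.9]
tcp_rot: [-180.0, 0.0, 90.0]
ft_force: [0.8, 1.4, -0.3]
finger_gap: 29.7
grip_force: 0.0
```

>>> jog_arm([
  [[-10,4,0],[0,0,0]],
  [[-17,7,20],[0,0,0]],
  [[-17,7,45],[0,0,0]],
  [[-17,7,65],[0,0,0]],
  [[-17,7,65],[0,0,0]],
])

```text
time: 6.2
tool_pos: [522.8, 1.9, 138.4]
tcp_rot: [-179.6, -0.1, 90.0]
ft_force: [-0.3, 0.3, 0.1]
finger_gap: 30.0
grip_force: 0.0
```

```bash
python3 - <<'E'
from h import *
a,d=grab('scene'); b,_=grab('side')
cv2.imwrite('pics/c4.png',np.hstack([cv2.resize(a[120:300,210:360],(400,480)),cv2.resize(b[110:260,150:300],(400,480))]))
E
```

```text
(no output)
```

View pics/c4.png

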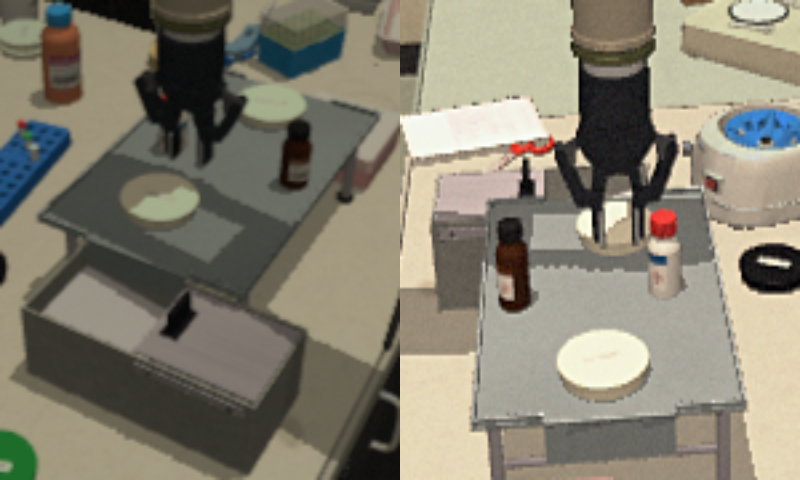

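The gate is fully open, with the tab at left crop (178,315). Dish A lies ahead of the fingers and both bottles are standing. Next I lower behind dish A.

>>> jog_arm([
  [[0,0,10],[0,0,0]],
  [[0,0,16],[0,0,0]],
  [[0,0,18],[0,0,0]],
  [[0,0,18],[0,0,0]],
])

```text
time: 6.7
tool_pos: [525.8, 1.1, 124.0]
tcp_rot: [-180.0, -0.0, 90.0]
ft_force: [0.1, 1.1, 0.7]
finger_gap: 30.0
grip_force: 0.0
```

>>> jog_arm([
  [[0,0,4],[0,0,0]],
  [[8,0,5],[0,0,0]],
  [[14,0,5],[0,0,0]],
  [[22,-2,5],[0,0,0]],
  [[30,-4,5],[0,0,0]],
  [[38,-6,5],[0,0,0]],
  [[46,-8,5],[0,0,0]],
  [[54,-10,5],[0,0,0]],
  [[62,-12,5],[0,0,0]],
  [[70,-14,5],[0,0,0]],
])

```text
time: 7.7
tool_pos: [511.9, 71.7, 119.4]
tcp_rot: [180.0, 0.0, 90.0]
ft_force: [0.1, 0.3, 0.9]
finger_gap: 30.1
grip_force: 0.2
```

```bash
cat >> h.py <<'E'
def near(n,xc,yc,w,zlo,zhi):
    _,d=grab(n); c=r.camera_params(n); T=np.array(c['pose']); v,u=np.mgrid[:384,:512]
    X=np.stack([(u-c['cx'])/c['fx']*d,(v-c['cy'])/c['fy']*d,d],-1)@T[:3,:3].T+T[:3,3]
    q=X[(d>0)&(abs(X[...,0]-xc)<w)&(abs(X[...,1]-yc)<w)&(X[...,2]>zlo)&(X[...,2]<zhi)]
    print(n,len(q),np.round(np.median(q,0)),np.round(np.percentile(q,[2,98],0)) if len(q) else '')
E
python3 - <<'E'
from h import *
print(r.sense()['tool_pos']); near('scene',511,125,60,125,137)
E
```

```text
[511.8690372   71.70702093 119.35288473]
scene 524 [509. 125. 131.] [[470.  75. 127.]
 [550. 166. 135.]]
```

>>> jog_arm([
  [[8,-2,0],[0,0,0]],
  [[16,-4,0],[0,0,0]],
  [[24,-5,0],[0,0,0]],
  [[32,-5,0],[0,0,0]],
  [[40,-5,0],[0,0,0]],
  [[48,-5,0],[0,0,0]],
  [[56,-5,0],[0,0,0]],
  [[64,-5,0],[0,0,0]],
  [[72,-5,0],[0,0,0]],
  [[80,-5,0],[0,0,0]],
])

```text
time: 8.75
tool_pos: [507.0, 151.7, 119.3]
tcp_rot: [-180.0, -0.0, 90.0]
ft_force: [0.8, -0.2, 0.2]
finger_gap: 30.1
grip_force: 0.0
```

>>> jog_arm([
  [[8,0,0],[0,0,0]],
  [[16,0,0],[0,0,0]],
  [[24,0,0],[0,0,0]],
  [[32,0,0],[0,0,0]],
  [[38,0,0],[0,0,0]],
  [[38,0,0],[0,0,0]],
])

```text
time: 9.35
tool_pos: [506.9, 189.8, 119.3]
tcp_rot: [-180.0, -0.0, 90.0]
ft_force: [-0.6, -0.0, -0.4]
finger_gap: 29.8
grip_force: 0.0
```

```bash
python3 - <<'E'
from h import *
a,d=grab('scene'); cv2.imwrite('pics/c5.png',cv2.resize(a[130:310,205:365],None,fx=3.2,fy=3.2,interpolation=2))
E
```

```text
(no output)
```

View pics/c5.png

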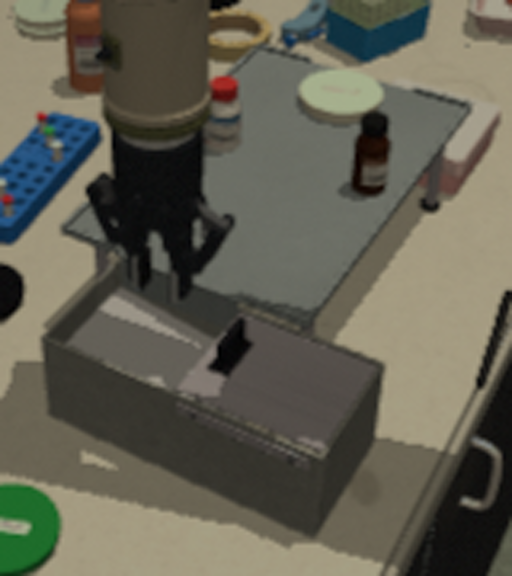

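Dish A dropped in and slid under the gate, and the mouth is clear. On to dish B.

>>> jog_arm([
  [[0,0,-45],[0,0,0]],
  [[0,0,-90],[0,0,0]],
  [[-40,0,-100],[0,0,0]],
  [[-85,-3,-100],[0,0,0]],
  [[-130,-5,-100],[0,0,0]],
  [[-175,-8,-100],[0,0,0]],
  [[-220,-10,-100],[0,0,0]],
  [[-265,-12,-100],[0,0,0]],
  [[-310,-15,-100],[0,0,0]],
  [[-355,-15,-100],[0,0,0]],
])

```text
time: 10.4
tool_pos: [491.3, -168.2, 219.5]
tcp_rot: [180.0, 0.0, 90.0]
ft_force: [1.5, 0.4, 0.5]
finger_gap: 30.4
grip_force: 0.0
```

>>> jog_arm([
  [[-40,0,0],[0,0,0]],
  [[-75,0,0],[0,0,0]],
  [[-82,0,0],[0,0,0]],
  [[-82,0,30],[0,0,0]],
  [[-82,0,60],[0,0,0]],
  [[-82,0,80],[0,0,0]],
  [[-82,0,80],[0,0,0]],
  [[-82,0,80],[0,0,0]],
])

```text
time: 11.2
tool_pos: [491.9, -247.6, 139.6]
tcp_rot: [-180.0, -0.0, 90.0]
ft_force: [0.9, -0.2, 0.4]
finger_gap: 29.9
grip_force: 0.0
```

```bash
python3 - <<'E'
from h import *
print(r.sense()['tool_pos']); near('scene',493,-175,52,125,136); near('side',493,-175,52,125,136); near('scene',568,-48,40,165,200); near('scene',410,-48,40,165,200)
E
```

```text
[ 491.92942951 -247.55767204  139.60314682]
scene 312 [ 492. -174.  131.] [[ 451. -218.  126.]
 [ 533. -136.  134.]]
side 311 [ 495. -185.  129.] [[ 453. -224.  126.]
 [ 536. -137.  132.]]
scene 89 [564. -40. 185.] [[553. -59. 166.]
 [579. -33. 192.]]
scene 125 [406. -42. 183.] [[393. -62. 166.]
 [421. -33. 197.]]
```

>>> jog_arm([
  [[0,0,12],[0,0,0]],
  [[0,0,20],[0,0,0]],
  [[0,0,20],[0,0,0]],
  [[10,0,20],[0,0,0]],
  [[18,0,20],[0,0,0]],
  [[26,0,20],[0,0,0]],
  [[34,0,20],[0,0,0]],
  [[42,0,20],[0,0,0]],
  [[50,-1,20],[0,0,0]],
  [[58,-1,20],[0,0,0]],
])

```text
time: 12.4
tool_pos: [491.0, -189.3, 119.4]
tcp_rot: [180.0, 0.0, 90.0]
ft_force: [-0.0, -1.7, 0.3]
finger_gap: 30.0
grip_force: 0.2
```

```bash
python3 - <<'E'
from h import *
print(r.sense()['tool_pos']); near('scene',491,-132,56,125,134); near('side',491,-132,56,125,134)
E
```

```text
[ 490.98420295 -189.31676172  119.43457842]
scene 314 [ 489. -133.  131.] [[ 453. -184.  127.]
 [ 529.  -95.  133.]]
side 251 [ 493. -147.  129.] [[ 452. -179.  126.]
 [ 531.  -95.  132.]]
```

>>> jog_arm([
  [[8,0,0],[0,0,0]],
  [[16,0,0],[0,0,0]],
  [[24,0,0],[0,0,0]],
  [[32,-1,0],[0,0,0]],
  [[40,-1,0],[0,0,0]],
  [[48,-1,0],[0,0,0]],
  [[56,-2,0],[0,0,0]],
  [[64,-2,0],[0,0,0]],
  [[72,-2,0],[0,0,0]],
  [[80,-2,0],[0,0,0]],
])

```text
time: 13.5
tool_pos: [489.0, -109.3, 119.3]
tcp_rot: [-180.0, -0.0, 90.0]
ft_force: [-0.3, -0.4, 0.8]
finger_gap: 30.6
grip_force: 0.2
```

```bash
python3 - <<'E'
from h import *
a,_=grab('scene');b,_=grab('side'); print(r.sense()['tool_pos'])
cv2.imwrite('pics/c6.png',np.hstack([cv2.resize(a[120:300,210:360],(400,480)),cv2.resize(b[140:260,160:280],(400,480))]))
E
```

```text
[ 488.95911379 -108.87349178  119.21853671]
```

View pics/c6.png

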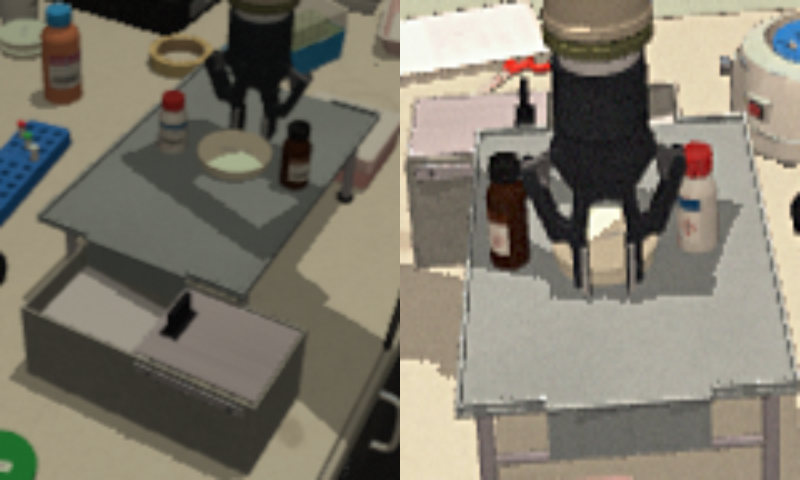

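Dish B is midway between the bottles, and the knuckles will pass inside both caps. I keep going straight.

>>> jog_arm([
  [[7,0,0],[0,0,0]],
  [[14,0,0],[0,0,0]],
  [[21,0,0],[0,0,0]],
  [[28,0,0],[0,0,0]],
  [[35,0,0],[0,0,0]],
  [[42,0,0],[0,0,0]],
])

```text
time: 14.2
tool_pos: [489.0, -67.3, 119.3]
tcp_rot: [-180.0, -0.0, 90.0]
ft_force: [0.5, -0.0, -0.1]
finger_gap: 30.0
grip_force: 0.2
```

>>> jog_arm([
  [[8,0,0],[0,0,0]],
  [[16,0,0],[0,0,0]],
  [[24,0,0],[0,0,0]],
  [[32,0,0],[0,0,0]],
  [[40,0,0],[0,0,0]],
  [[48,0,0],[0,0,0]],
  [[56,0,0],[0,0,0]],
  [[64,1,0],[0,0,0]],
  [[72,3,0],[0,0,0]],
  [[80,5,0],[0,0,0]],
])

```text
time: 15.2
tool_pos: [494.2, 12.7, 119.3]
tcp_rot: [180.0, -0.0, 90.0]
ft_force: [0.1, -0.3, 0.4]
finger_gap: 30.2
grip_force: 0.1
```

```bash
python3 - <<'E'
from h import *
print(r.sense()['tool_pos']); near('scene',492,68,56,125,134); near('scene',568,-48,35,165,196); near('side',568,-48,35,165,196); near('side',410,-48,35,165,196)
E
```

```text
[494.17215992  12.70956287 119.2929668 ]
scene 468 [491.  67. 131.] [[452.  18. 127.]
 [533. 108. 133.]]
scene 11 [573. -48. 189.] [[556. -57. 168.]
 [581. -39. 191.]]
side 103 [569. -56. 181.] [[557. -64. 166.]
 [582. -39. 190.]]
side 132 [410. -59. 180.] [[395. -69. 165.]
 [423. -44. 195.]]
```

>>> jog_arm([
  [[8,2,0],[0,0,0]],
  [[16,4,0],[0,0,0]],
  [[24,6,0],[0,0,0]],
  [[32,8,0],[0,0,0]],
  [[40,10,0],[0,0,0]],
  [[48,11,0],[0,0,0]],
  [[56,12,0],[0,0,0]],
  [[64,12,0],[0,0,0]],
  [[72,12,0],[0,0,0]],
  [[80,12,0],[0,0,0]],
])

```text
time: 16.4
tool_pos: [505.9, 92.7, 119.3]
tcp_rot: [-180.0, 0.0, 90.0]
ft_force: [-0.3, 0.5, 0.6]
finger_gap: 29.9
grip_force: 0.1
```

>>> jog_arm([
  [[8,0,0],[0,0,0]],
  [[16,0,0],[0,0,0]],
  [[24,0,0],[0,0,0]],
  [[32,0,0],[0,0,0]],
  [[40,0,0],[0,0,0]],
  [[48,0,0],[0,0,0]],
  [[56,0,0],[0,0,0]],
  [[64,0,0],[0,0,0]],
  [[72,0,0],[0,0,0]],
  [[80,0,0],[0,0,0]],
])

```text
time: 17.4
tool_pos: [506.0, 172.7, 119.2]
tcp_rot: [-180.0, 0.0, 90.0]
ft_force: [-0.1, 0.3, 0.1]
finger_gap: 30.4
grip_force: 0.0
```

>>> jog_arm([
  [[8,0,0],[0,0,0]],
  [[17,0,0],[0,0,0]],
  [[17,0,0],[0,0,0]],
  [[17,0,0],[0,0,0]],
  [[17,0,0],[0,0,0]],
])

```text
time: 17.9
tool_pos: [506.0, 188.8, 119.3]
tcp_rot: [-180.0, 0.0, 90.0]
ft_force: [-0.3, 0.1, -0.1]
finger_gap: 29.8
grip_force: 0.0
```

```bash
python3 - <<'E'
from h import *
a,d=grab('scene'); cv2.imwrite('pics/c7.png',cv2.resize(a[130:310,205:365],None,fx=3.2,fy=3.2,interpolation=2))
E
```

```text
(no output)
```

View pics/c7.png

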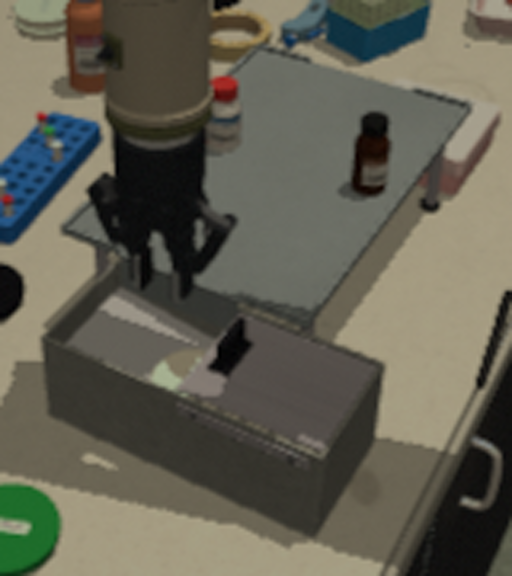

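Dish B is in the chute, with its edge visible at (175,370). I'll check that it lies below the gate before closing, and lift the arm clear meanwhile.

>>> jog_arm([
  [[5,-10,-20],[0,0,0]],
  [[15,-40,-35],[0,0,0]],
  [[24,-75,-35],[0,0,0]],
  [[24,-82,-35],[0,0,0]],
  [[24,-82,-35],[0,0,0]],
])

```text
time: 18.45
tool_pos: [423.4, 213.0, 154.4]
tcp_rot: [180.0, -0.0, 90.0]
ft_force: [0.3, 0.5, -0.2]
finger_gap: 29.9
grip_force: 0.0
```

```bash
python3 - <<'E'
from h import *
print(r.sense()['tool_pos'])
_,d=grab('scene'); c=r.camera_params('scene'); T=np.array(c['pose']); v,u=np.mgrid[:384,:512]
X=np.stack([(u-c['cx'])/c['fx']*d,(v-c['cy'])/c['fy']*d,d],-1)@T[:3,:3].T+T[:3,3]
for px,py in[(175,360),(165,375),(175,372),(190,358),(185,365),(170,378),(150,350)]:
    i,j=130+int(py/3.2),205+int(px/3.2); print(px,py,np.round(X[i,j]))
q=X[(d>0)&(X[...,0]>405)&(X[...,0]<445)&(X[...,1]>180)&(X[...,1]<245)&(X[...,2]>115)&(X[...,2]<135)]; print('tab',len(q),np.round(np.median(q,0)))
E
```

```text
[423.44134666 212.96614733 154.36398562]
175 360 [482. 210.  68.]
165 375 [478. 233.  70.]
175 372 [474. 224.  69.]
190 358 [472. 199.  67.]
185 365 [471. 212.  67.]
170 378 [473. 231.  67.]
150 350 [512. 203.  60.]
tab 67 [421. 219. 128.]
```

Dish B's top is at about z=69, well below the gate. Closing now.

>>> jog_arm([
  [[0,0,12],[0,0,0]],
  [[0,0,26],[0,0,0]],
  [[0,0,38],[0,0,0]],
  [[0,0,42],[0,0,0]],
  [[0,0,42],[0,0,0]],
])

```text
time: 19.0
tool_pos: [423.1, 212.5, 110.6]
tcp_rot: [-179.8, 0.1, 90.0]
ft_force: [0.5, -0.6, -0.1]
finger_gap: 30.3
grip_force: 0.0
```

>>> jog_arm([
  [[0,0,0],[0,0,0]],
  [[0,0,0],[0,0,0]],
  [[0,0,0],[0,0,0]],
  [[0,0,0],[0,0,0]],
  [[0,0,0],[0,0,0]],
], grip=0, force=20)

```text
time: 19.5
tool_pos: [424.4, 213.1, 112.7]
tcp_rot: [179.9, -0.0, 90.0]
ft_force: [1.1, 0.1, 0.4]
finger_gap: 7.7
grip_force: 23.7
```

>>> jog_arm([
  [[0,10,0],[0,0,0]],
  [[-1,22,0],[0,0,0]],
  [[-1,34,0],[0,0,0]],
  [[-1,46,0],[0,0,0]],
  [[-1,58,0],[0,0,0]],
  [[-2,70,0],[0,0,0]],
  [[-2,82,0],[0,0,0]],
  [[-3,94,0],[0,0,0]],
  [[-3,106,0],[0,0,0]],
  [[-3,115,0],[0,0,0]],
])

```text
time: 20.5
tool_pos: [540.7, 209.9, 112.7]
tcp_rot: [179.9, -0.0, 90.0]
ft_force: [-2.0, -2.4, 6.3]
finger_gap: 7.5
grip_force: 24.3
```

>>> jog_arm([
  [[0,3,0],[0,0,0]],
  [[0,6,0],[0,0,0]],
  [[0,9,0],[0,0,0]],
  [[0,11,0],[0,0,0]],
  [[0,12,0],[0,0,0]],
  [[0,12,0],[0,0,0]],
])

```text
time: 21.1
tool_pos: [552.1, 209.6, 112.7]
tcp_rot: [179.9, 0.0, 90.0]
ft_force: [-0.6, -2.7, 4.0]
finger_gap: 7.8
grip_force: 24.1
```

>>> jog_arm([
  [[0,1,0],[0,0,0]],
  [[0,2,0],[0,0,0]],
  [[0,3,0],[0,0,0]],
  [[0,3,0],[0,0,0]],
])

```text
time: 21.5
tool_pos: [553.8, 209.6, 112.6]
tcp_rot: [-179.9, 0.0, 90.0]
ft_force: [-7.6, -3.5, 10.7]
finger_gap: 7.3
grip_force: 24.8
```

>>> jog_arm([
  [[0,1,0],[0,0,0]],
  [[0,2,0],[0,0,0]],
  [[0,2,0],[0,0,0]],
  [[0,2,0],[0,0,0]],
])

```text
time: 21.9
tool_pos: [553.9, 209.5, 112.5]
tcp_rot: [-179.7, 0.1, 90.0]
ft_force: [-17.1, -5.1, 17.8]
finger_gap: 7.6
grip_force: 25.9
```

At the stop, after 130 mm of travel. Release and lift away.

>>> jog_arm([
  [[0,0,0],[0,0,0]],
  [[0,0,0],[0,0,0]],
  [[0,0,0],[0,0,0]],
  [[0,0,0],[0,0,0]],
  [[0,0,-20],[0,0,0]],
  [[0,0,-50],[0,0,0]],
  [[0,0,-90],[0,0,0]],
  [[0,0,-120],[0,0,0]],
  [[0,0,-120],[0,0,0]],
  [[0,0,-120],[0,0,0]],
], grip=40)

```text
time: 22.9
tool_pos: [556.7, 210.2, 233.1]
tcp_rot: [179.9, -0.0, 90.0]
ft_force: [-0.4, 0.8, -1.2]
finger_gap: 40.1
grip_force: 0.0
```

```bash
python3 - <<'E'
from h import *
a,d=grab('scene');b,_=grab('side')
cv2.imwrite('pics/c8.png',np.hstack([cv2.resize(a[130:310,205:365],(400,450)),cv2.resize(b[130:260,160:290],(400,450))]))
E
```

```text
(no output)
```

View pics/c8.png

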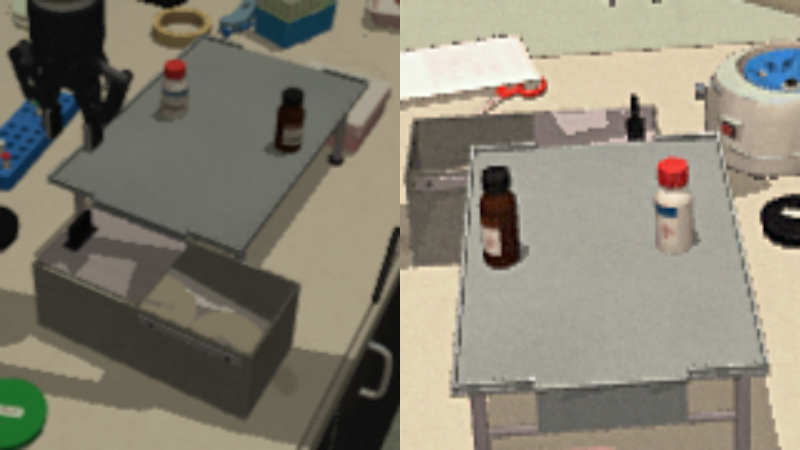

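The gate is shut with the tab at (80,228), both dishes are in the chute at about (205,305), and the bottles are standing where they were.

```bash
python3 -c "
from bench import r
print(r.hand_in())"
```

```text
the job is handed in; nothing more can be done
None
```

The job is handed in: both dishes are in the chute, the gate is shut again at its stop, both bottles still stand where they were, and it took about 23 s of the 72 s allowed.

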